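# Index the lens arm over the test block

## Robot

A 6-joint arm with a two-finger parallel gripper is mounted at the origin on a cart in front of the work surface, level with it; the furniture and walls round the work are solid. World frame = base frame: x ahead of the robot, y to its left, z up, the work surface at z = 0. Lengths are in m, angles in rad, forces in N, time in s.
With the tool pointing down it reaches from about 0.325 to 0.875 m from the base axis. Payload 4.4 kg.
Tool frame: the origin (TCP) lies at the very end of the fingers, on their centre line; the grasp point (between the pads) lies 19 mm behind it; z points along the fingers, y is the line along which they close (so a half turn about z gives the same grasp; the last joint's range is limited). The gripper opens to 85 mm and grips with 20 to 120 N. Pads are 22 mm wide; open, the fingers measure 114 mm over their backs; the gripper's body (76 mm by 85 mm) begins 54 mm behind the grasp point. The pads swing forward as they close: fully open they stand 13 mm farther back than shut.
Start: joints at [1.173, 0.207, 1.542, -0, 1.393, -0.15], TCP at [0.14, 0.558, 0.231] pointing down, gripper open.
Joint ranges: [-2.73, 2.73], [-0.86, 2.22], [0.23, 2.46], [-1.11, 4.25], [0.08, 2.63], [-2.82, 2.82]. Speed limits (rad/s): [2.79, 2.79, 3.14, 3.14, 3.14, 3.14].

## Interface

Orientations are given as a unit quaternion [x, y, z, w].
In Python, from bench import * gives the robot as it stands.
- The arm moves only by the shell command python3 -m handwheel 'ROWS'. ROWS is a JSON object of lists of equal length, an entry for each row: "rotation": the turn, a rotation vector about the world's x, y, z in degrees, a list of three; "xyz": the shift along the world's x, y, z in mm, a list of three; "hand": the finger opening in mm, from 0 to 85.4. A call has 1 to 20 rows; each row is the pose to reach, as a shift and turn from the pose commanded when the call began; what a row does not reach only later rows make up. A row lasts 1/8 s, in which the tool goes at most 62.5 mm and 10.7 degrees, less where a joint would pass 70% of its speed; a pose out of reach is approached as far as the arm can. A call with a gripper value outside its range is refused whole. The fingers move at their own pace and stop on an object; the grip force is fixed at half the most. Time passes only in rows, so rows that repeat a pose let the fingers close. It gives the time, the measured TCP pose, the force, the opening and the grip force at its end, in the units of the state.
- get_state(): the state, without advancing time (a new reading comes with each control period).
- grab_frame(name): name is "scene" or "top"; returns a dict with "image" (480x640x3 uint8, red, green, blue), "K" (3x3 intrinsics, pixels), "rvec" (rotation vector, rad) and "tvec" (3), from world to camera coordinates, as OpenCV has them. Camera axes: x right, y down, z forward; pixel columns grow to the right and rows downward; lengths in m; the calibration is good to about 2 mm. A picture is of the moment at which its call begins. There is no depth.
- finish_job(): hands the job in; it is judged then, once.
The state is a dict: "clock": time; "joint_positions": joint angles; "joint_vel": joint speeds; "tau": joint torques, N m; "eef_pos": TCP position; "eef_rot": TCP orientation; "ft_force": force on the tool from outside, world axes, zero at the start; "moment": the same for the moment, N m; "finger_gap": opening from 0.0 (shut) to 1.0 (fully open); "finger_force": force on a finger pad.
Only numpy, scipy, OpenCV 4.12 (cv2) and the standard library are available. Lean on these libraries where they do the work, as an engineer would, in place of code of your own. Each camera call takes 0.05 s, during which the arm holds its last target. There are 200 camera calls.

## Task

The blue lens arm is locked in the middle hole of its rail by a spring pin; get its lens over the small test block. Put the closed fingertips through the red pull ring, lift the pin out by hooking under the top of the ring (do not pinch the ring), swing the arm exactly one hole to the side where the test block lies, and let the pin drop fully home in that hole. Then take the fingers out; leave the block, the dish and everything else where they are.

Things in the scene. Friction and masses are not known exactly. Their poses are not given: they have to be found in the camera images.
- middle_hole (a point): Centre of the middle of five holes in the steel sector rail, on the rail's top, 60 mm above the worktop. Its axes are the fixed stand's: x points from here to the arm's vertical hinge axis, 190 mm away (away from the robot, within 0.2 rad), z up. The holes lie on that 190 mm circle, 0.419 rad (24 degrees) apart. Grey base plate: top 8 mm above the worktop.
- lens_arm (a joint): Angle of the blue arm, rad: 0 = in the middle hole, positive = anticlockwise from above. The next hole on the -y side of middle_hole's frame is at +0.419, the one on its +y side at -0.419, the outermost holes at twice that. About 0.008 rad of play in a hole; the arm turns easily once the pin is out and stays where it is left.
- index_pin (a joint): Height of the spring pin, m: 0 = fully home in a hole, clear of the rail above 0.012 (it rests there if let down between holes), stop at 0.028. The spring pulls it down with 5 N when home, 10 N at the stop. Pin 10 mm, tip rounded, hole 13 mm: it finds the hole when let down within about 4 mm (0.02 rad) of it.
- pull_ring (a point): Centre of the red pull ring, 141 mm above the worktop when the pin is home, 167 mm from the hinge axis (the arm is 12 mm thick, its top 84 mm above the worktop). Frame: x level, along the arm towards the hinge, y sideways, z up; it turns with the arm and rises with the pin. Within 45 mm beyond the ring nothing of the arm is higher than 110 mm above the worktop.
- red_ring: The red ring, part of the pin: rigid, no swivel, clear opening 56 mm, bar 8 mm thick. It faces away from the hinge, towards the robot, and leans 45 degrees back (top towards the hinge), so the opening's axis points towards the hinge and 45 degrees down. Its highest inner edge is 20 mm above and 20 mm beyond its centre. Origin on the pin's axis, 81 mm below the level of the ring's centre.
- lens_center (a point): Centre of the round magnifying lens (78 mm across its black rim, 31 mm glass radius) in the arm, 125 mm from the hinge axis, 78 mm above the worktop.
- ring_guard: Thin black rubber bead round the back and the outside of the red ring (74 mm across, moves with it); only gripping the ring or pushing it from outside or behind touches it. Its origin lies on the pin's axis, 81 mm below the level of the ring's centre.
- test_block: Small glass test block in a black base, 26 x 44 x 14 mm, loose on the grey base plate at one of the two blue round stations (72 mm discs), which lie 125 mm from the hinge axis in line with the two holes next to the middle one; origin at the centre of its underside.
- petri_dish: Flat round clear dish, 64 mm across, 14 mm high, loose on the other station; origin at the centre of its underside.
- weight_1: Brass knobbed weight, 21 mm across, 32 mm high, loose, at the left; origin under its centre.
- weight_2: Smaller brass weight, 17 mm across, 26 mm high, loose, at the left; origin under its centre.
- marker_black: White marker pen with a black cap, 130 mm long, 16 mm thick, lying loose at the left; origin under its centre.
- drop_bottle_3: Brown dropper bottle with a red bulb, 42 mm across, 116 mm high, loose, at the right; origin under its centre.
Things that resemble listed ones, but are neither listed nor needed, are in the scene too. Leave any orange look-alike of the test_block alone.

How it is judged:
On the way, in this order (a step that is already met when the one before it is completed fails the run):
1. the pin is lifted clear of the rail by the fingers (value of joint index_pin above 0.013 m and contact force between the fingers and red_ring above 1 N), for 0.2 s.
2. the lens is over the test block and the pin fully home (horizontal distance between lens_center and test_block below 0.018 m and value of joint index_pin below 0.002 m), for 0.2 s.
At the end, for the whole second after the job is handed in: lens centre within 18 mm (seen from above) of the test block's centre, pin home within 2 mm, arm at rest, bystanders unmoved (all of step 2 and velocity of joint lens_arm between -0.02 and 0.02 rad/s); the robot touches nothing.
It fails at once if the ring is pinched, or pushed from outside (over 3 N on its black bead) (contact force between the fingers and ring_guard above 3 N).
It fails at once if the arm swings past the next hole, more than half-way to the one after it (value of joint lens_arm above 0.63 rad or value of joint lens_arm below -0.63 rad).
It fails at once if the lens is swung over the dish instead (horizontal distance between lens_center and petri_dish below 0.018 m).
It fails at once if the block, the dish or another loose thing is moved more than 12 mm or lifted (distance of any of test_block, petri_dish, weight_1, weight_2, marker_black, drop_bottle_3 from where it was at the start of the episode above 0.012 m).
It also fails if it takes over 42 s, if anything falls off the work surface, if the arm or the gripper's body presses on something with over 40 N, if the wrist force passes 120 N, or if a joint passes its speed limit or range.

## Working session

There is one attempt and no reset: what is moved stays moved. The work goes in short steps, Python scripts to look and compute and a shell command to move; the robot and the scene stay as the last step left them, time stands still between calls to the robot, and variables do not carry over. Pictures are saved under pics/ and viewed, at most 10 in all, crops included, and the job is handed in when it is done.

```bash
mkdir -p pics; ls
python3 - <<'E'
from bench import *
import cv2
s=get_state(); print({k:s[k] for k in ('clock','eef_pos','eef_rot','ft_force','finger_gap')})
for n in ('scene','top'):
    f=grab_frame(n); cv2.imwrite(f'pics/{n}0.png',f['image'][:,:,::-1]); print(n,f['K'],f['rvec'],f['tvec'])
E
```

```text
pics
{'clock': 0.0, 'eef_pos': array([0.14020173, 0.55685509, 0.23010357]), 'eef_rot': array([ 1.23092165e-01,  9.92394564e-01, -1.12357000e-03, -2.92030700e-04]), 'ft_force': array([-0.95673458,  0.39629014,  0.24924897]), 'finger_gap': 0.9986682824191374}
scene [[584.84428235   0.         323.48672238]
 [  0.         584.84428235 244.934933  ]
 [  0.           0.           1.        ]] [ 2.22966513 -0.88816687  0.37981357] [-0.482489    0.37615675  1.25968037]
top [[572.99254245   0.         317.36584744]
 [  0.         572.99254245 235.38765609]
 [  0.           0.           1.        ]] [ 2.14496451 -2.16943181  0.16162475] [-0.03355586  0.64951695  1.32404709]
```

View pics/scene0.png

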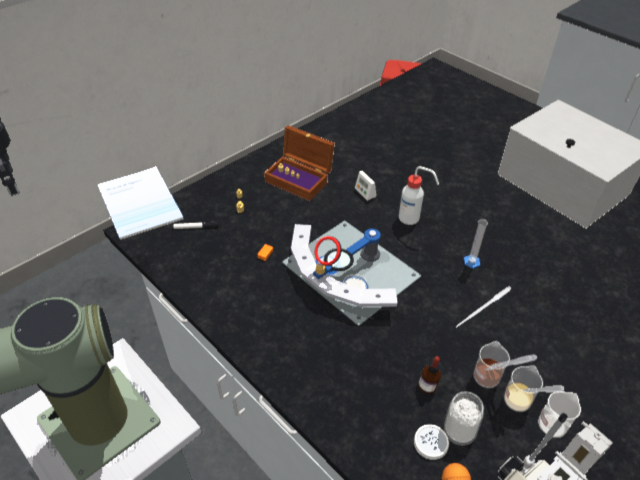

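View pics/top0.png

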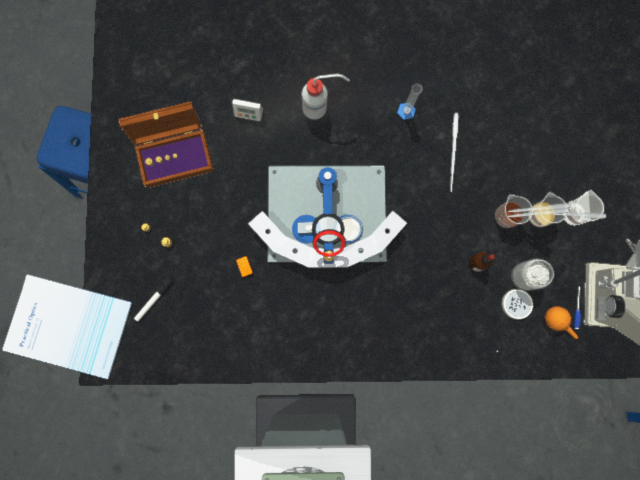

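The scene view shows the blue arm with its red ring at about (328,250), the orange decoy at (265,252) and the dropper bottle at (430,375). In the top view the hinge is at (327,176), the ring at (329,242), a white or black block on the left station at about (307,228), and a dish on the right one at about (350,228).

What could be mistaken for the ring in the top view: the red bottle cap (314,86) and the red bulb (485,258). For the block: the orange block (244,266), which is a look-alike, and the dish (350,228). I choose the ring at (329,242) and the block at (307,228), and check both in one crop.

```bash
cat > h.py <<'E'
import numpy as np, cv2
from bench import *
def cam(n):
    f=grab_frame(n); R=cv2.Rodrigues(np.array(f['rvec'],float))[0]; t=np.array(f['tvec'],float).ravel()
    return dict(im=f['image'],K=np.array(f['K']),R=R,t=t,P=np.array(f['K'])@np.c_[R,t])
def plane(c,uv,z):
    d=c['R'].T@np.linalg.solve(c['K'],np.array([uv[0],uv[1],1.])); o=-c['R'].T@c['t']
    return o+d*(z-o[2])/d[2]
def tri(c1,p1,c2,p2):
    X=cv2.triangulatePoints(c1['P'],c2['P'],np.array(p1,float).reshape(2,1),np.array(p2,float).reshape(2,1)).ravel(); return X[:3]/X[3]
def proj(c,X):
    p=c['P']@np.r_[X,1]; return p[:2]/p[2]
def red(c,box):
    h=cv2.cvtColor(c['im'],cv2.COLOR_RGB2HSV); m=(((h[...,0]<6)|(h[...,0]>174))&(h[...,1]>170)&(h[...,2]>90)).astype(np.uint8)
    k=np.zeros_like(m); x0,y0,x1,y1=box; k[y0:y1,x0:x1]=1; return m*k
def blue(c,box):
    h=cv2.cvtColor(c['im'],cv2.COLOR_RGB2HSV); m=((h[...,0]>100)&(h[...,0]<125)&(h[...,1]>150)).astype(np.uint8)
    k=np.zeros_like(m); x0,y0,x1,y1=box; k[y0:y1,x0:x1]=1; return m*k
def ell(m):
    p=cv2.findNonZero(m); return cv2.fitEllipse(cv2.convexHull(p)), len(p)
E
python3 - <<'E'
from h import *
t,s=cam('top'),cam('scene')
a=cv2.resize(t['im'][160:280,240:415],None,fx=4.5,fy=4.5,interpolation=cv2.INTER_CUBIC)[:,:790]
cv2.imwrite('pics/crop1.png',a[:590,:,::-1])
b=cv2.resize(s['im'][215:325,275:430],None,fx=5,fy=5,interpolation=cv2.INTER_CUBIC)
cv2.imwrite('pics/crop2.png',b[:590,:,::-1])
et,nt=ell(red(t,(300,220,360,265))); es,ns=ell(red(s,(305,225,350,275)))
print('ring',et,nt,es,ns, tri(t,et[0],s,es[0]))
E
```

```text
ring ((328.6599426269531, 242.73141479492188), (25.33798599243164, 31.22789764404297), 89.3274154663086) 215 ((327.1155090332031, 250.5711669921875), (24.542394638061523, 28.52950668334961), 20.734516143798828) 174 [ 0.61882623 -0.06365733  0.13469334]
```

View pics/crop1.png

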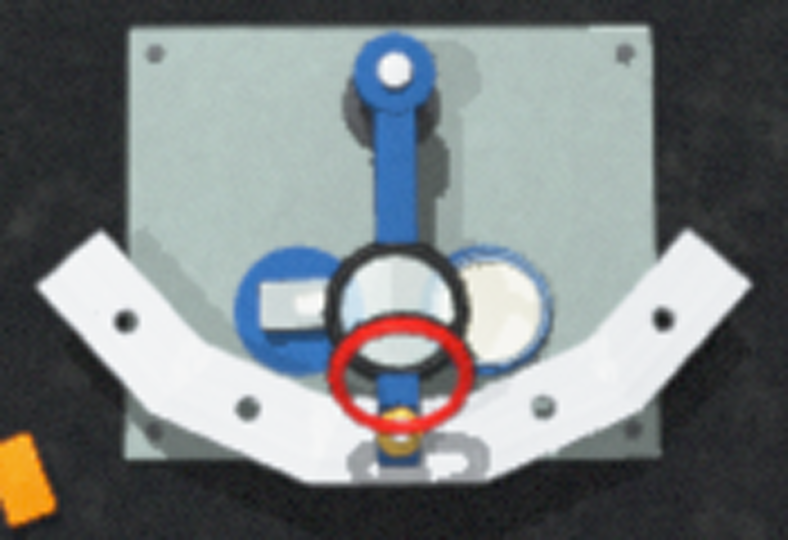

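View pics/crop2.png

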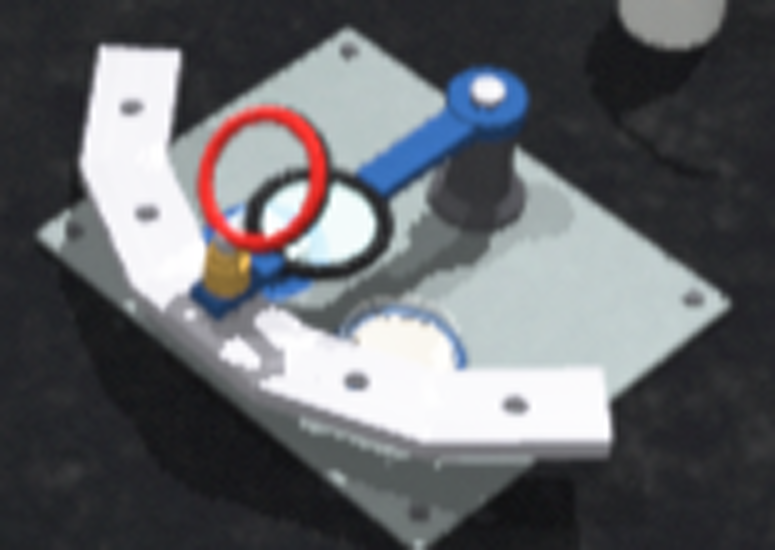

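The crops confirm it. The ring stands over the brass pin in the middle hole, the white block is on the left station (crop 290,305) and the dish is on the right (505,308). The arm must therefore go clockwise to -0.419. Next I triangulate the holes and the hinge.

Run:
```python
from h import *
from scipy.optimize import least_squares
t,s=cam('top'),cam('scene')
T=lambda p:((p[0]+.5)/4.5-.5+240,(p[1]+.5)/4.5-.5+160)
S=lambda p:((p[0]+.5)/5-.5+275,(p[1]+.5)/5-.5+215)
ht=[(125,320),(248,408),(543,408),(663,320)]; hs=[(132,107),(147,213),(357,381),(515,405)]
def ref(c,p):
    g=cv2.cvtColor(c['im'],cv2.COLOR_RGB2GRAY).astype(float); x,y=map(int,np.round(p)); r=4
    w=g[y-r:y+r+1,x-r:x+r+1]; k=np.clip(0.8*np.median(w)-w,0,None); yy,xx=np.mgrid[y-r:y+r+1,x-r:x+r+1]
    return np.array([(k*xx).sum()/k.sum(),(k*yy).sum()/k.sum()])
H=[]
for a,b in zip(ht,hs):
    pa,pb=ref(t,T(a)),ref(s,S(b)); X=tri(t,pa,s,pb); H.append(X)
    print('hole',X.round(4),'top@.06',plane(t,pa,.06)[:2].round(4),'scene@.06',plane(s,pb,.06)[:2].round(4))
hg=tri(t,T((394,70)),s,S((488,90))); print('hinge cap',hg)
al=np.array([.838,.419,-.419,-.838])*-1 # left holes negative
# left(+y) hole angle -: position = hinge - 190*(cos(psi+a), sin(psi+a))
for nm,c,px in (('top',t,[ref(t,T(a)) for a in ht]),('scene',s,[ref(s,S(b)) for b in hs])):
    XY=np.array([plane(c,p,.06)[:2] for p in px])
    f=lambda q:(np.array([q[:2]-.19*np.array([np.cos(q[2]+a),np.sin(q[2]+a)]) for a in al])-XY).ravel()
    r=least_squares(f,[.75,-.06,0]); q=r.x; print(nm,'hinge',q,'rms',np.sqrt((r.fun**2).mean()))
    for a in (0,-.419): 
        u=np.array([np.cos(q[2]+a),np.sin(q[2]+a)]); print(' a',a,'ring',q[:2]-.167*u,'lens/station',q[:2]-.125*u)
for nm,c,e in (('t',t,ell(red(t,(300,220,360,265)))[0]),('s',s,ell(red(s,(305,225,350,275)))[0])): print('ring @.141',nm,plane(c,e[0],.141))
for p in [(290,305)]: print('block', plane(t,T(p),.022))
print('dish',plane(t,T((507,310)),.022))
```

```text
hole [0.6584 0.0784 0.0548] top@.06 [0.6587 0.0773] scene@.06 [0.6539 0.0752]
hole [0.6115 0.0143 0.0553] top@.06 [0.6119 0.0134] scene@.06 [0.6076 0.0116]
hole [ 0.6097 -0.1412  0.0559] top@.06 [ 0.6103 -0.1417] scene@.06 [ 0.6061 -0.1429]
hole [ 0.6565 -0.2053  0.0558] top@.06 [ 0.6568 -0.2054] scene@.06 [ 0.6527 -0.2068]
hinge cap [ 0.78510187 -0.0644009   0.08597964]
top hinge [ 0.7847314  -0.06518515 -0.00731073] rms 0.00024646902231652246
 a 0 ring [ 0.61773586 -0.06396427] lens/station [ 0.65973474 -0.06427131]
 a -0.419 ring [0.63267832 0.00387178] lens/station [ 0.67091921 -0.01349583]
scene hinge [ 0.7803891  -0.06655725 -0.00551238] rms 0.00020684611124554165
 a 0 ring [ 0.61339164 -0.06563669] lens/station [ 0.655391   -0.06586821]
 a -0.419 ring [0.62821208 0.00222612] lens/station [ 0.66648414 -0.01507269]
ring @.141 t [ 0.61923305 -0.06431093  0.141     ]
ring @.141 s [ 0.61332964 -0.06712994  0.141     ]
block [ 0.67214098 -0.00911475  0.022     ]
dish [ 0.66819993 -0.12642704  0.022     ]
```

```bash
python3 -m handwheel '{"xyz":[[0,0,30],[20,-20,70],[60,-50,100],[110,-90,100],[160,-130,100],[210,-170,100],[240,-225,100],[270,-280,100],[300,-335,100],[330,-390,100],[350,-445,100],[370,-500,100],[385,-550,100],[395,-590,100],[400,-615,100],[400,-622,100],[400,-622,100]],"rotation":[[0,0,0],[0,0,0],[0,0,0],[0,0,0],[0,0,3],[0,0,6],[0,0,9],[0,0,12],[0,0,14],[0,0,14],[0,0,14],[0,0,14],[0,0,14],[0,0,14],[0,0,14],[0,0,14],[0,0,14]],"hand":[0,0,0,0,0,0,0,0,0,0,0,0,0,0,0,0,0]}'
python3 - <<'E'
from h import *
s=get_state(); print(s['joint_positions'])
from scipy.spatial.transform import Rotation as R
print(R.from_quat(s['eef_rot']).as_matrix())
E
```

```text
clock: 2.42
eef_pos: [0.5403, -0.0641, 0.3312]
eef_rot: [0.001, 1.0, 0.0, -0.0]
ft_force: [0.1, -0.4, 0.5]
finger_gap: 0.002
finger_force: 0.0
[-2.77526078e-01  8.09543119e-02  1.47975820e+00  4.99145605e-04
  1.58141413e+00 -1.84554552e+00]
[[-9.99996087e-01  2.77183095e-03 -3.76811918e-04]
 [ 2.77159460e-03  9.99995963e-01  6.26320758e-04]
 [ 3.78546452e-04  6.25273938e-04 -9.99999733e-01]]
```

```bash
python3 -m handwheel '{"xyz":[[-10,0,0],[-20,0,0],[-20,0,0],[-10,0,-10],[0,-1,-40],[10,-1,-70],[10,-1,-100],[15,-1,-120],[20,-1,-125],[20,-1,-125],[20,-1,-125]],"rotation":[[0,-8,0],[0,-16,0],[0,-24,0],[0,-32,0],[0,-40,0],[0,-46,0],[0,-48,0],[0,-48,0],[0,-48,0],[0,-48,0],[0,-48,0]],"hand":[0,0,0,0,0,0,0,0,0,0,0]}'
python3 - <<'E'
from h import *
s=get_state(); print(s['joint_positions'])
from scipy.spatial.transform import Rotation as R
print(R.from_quat(s['eef_rot']).as_matrix()[:,2])
t,c=cam('top'),cam('scene')
print(proj(t,s['eef_pos']),proj(c,s['eef_pos']))
a=cv2.resize(t['im'][185:305,270:390],None,fx=4,fy=4,interpolation=cv2.INTER_CUBIC)
b=cv2.resize(c['im'][195:315,270:350],None,fx=4,fy=4,interpolation=cv2.INTER_CUBIC)
cv2.imwrite('pics/pre.png',np.hstack([a,b])[:,:,::-1])
E
```

```text
clock: 3.8
eef_pos: [0.5614, -0.0653, 0.208]
eef_rot: [0.001, 0.913, 0.0, 0.408]
ft_force: [-0.6, 0.1, -0.4]
finger_gap: -0.002
finger_force: 0.0
[-0.45990681 -0.17784733  2.2223034   0.85168042  0.45484201 -2.68719367]
[ 7.44790221e-01 -5.18325059e-05 -6.67298677e-01]
[330.58555531 266.27579171] [310.94703746 241.12056188]
```

View pics/pre.png

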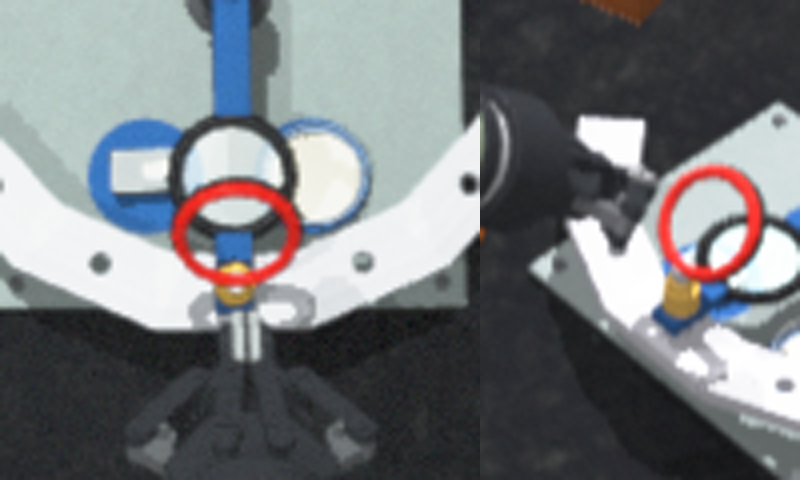

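The left half (top view) shows the closed tips at crop (246,312), about 3 mm to the right of the ring centre (236,232). The right half (scene view) shows them behind and above the ring at (712,222). I correct by +2 mm in y and insert along the tool axis.

```bash
python3 -m handwheel '{"xyz":[[6,1,-15],[12,2,-31],[12,2,-31],[22,2,-40],[33,2,-50],[43,2,-59],[54,2,-69],[64,2,-78],[75,2,-88],[75,2,-88],[75,2,-88]],"rotation":[[0,0,0],[0,0,0],[0,0,0],[0,0,0],[0,0,0],[0,0,0],[0,0,0],[0,0,0],[0,0,0],[0,0,0],[0,0,0]],"hand":[0,0,0,0,0,0,0,0,0,0,0]}'
python3 - <<'E'
from h import *
s=get_state(); print(s['joint_positions'])
t,c=cam('top'),cam('scene')
a=cv2.resize(t['im'][185:305,270:390],None,fx=4,fy=4,interpolation=cv2.INTER_CUBIC)
b=cv2.resize(c['im'][195:315,270:350],None,fx=4,fy=4,interpolation=cv2.INTER_CUBIC)
cv2.imwrite('pics/ins.png',np.hstack([a,b])[:,:,::-1])
E
```

```text
clock: 5.28
eef_pos: [0.64, -0.0566, 0.1348]
eef_rot: [0.006, 0.92, -0.004, 0.391]
ft_force: [0.3, 0.1, -0.6]
finger_gap: 0.004
finger_force: 0.3
[-0.33614117  0.14911468  2.07608244  1.03647767  0.26584777 -2.82021464]
```

View pics/ins.png

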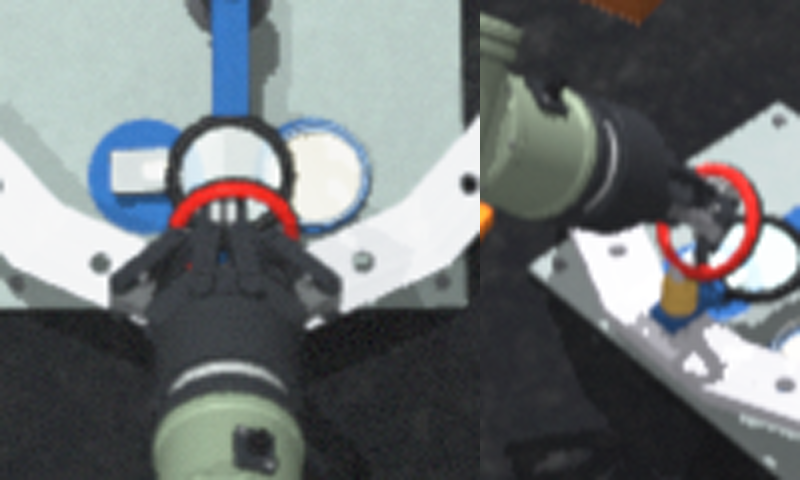

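The fingertips are through the ring in both views (left crop 228,208; right crop 715,195), with no contact. However, joint 6 reached its limit, so I make the tool 8° steeper to free the wrist.

```bash
python3 -m handwheel '{"xyz":[[0,0,6],[0,0,6],[0,0,5],[0,0,5],[0,0,5]],"rotation":[[0,4,0],[0,8,0],[0,9,0],[0,9,0],[0,9,0]],"hand":[0,0,0,0,0]}'; python3 -c "
from h import *
s=get_state(); print(s['joint_positions'])"
```

```text
clock: 6.0
eef_pos: [0.6364, -0.0563, 0.1364]
eef_rot: [0.006, 0.949, -0.004, 0.314]
ft_force: [-7.8, -2.9, -1.7]
finger_gap: -0.002
finger_force: 4.2
[-0.30990549  0.1480599   1.97640759  0.42246962  0.43210847 -2.20131685]
```

```bash
python3 -m handwheel '{"xyz":[[-1,-2,-5],[-2,-5,-10],[-2,-6,-12],[-2,-6,-12],[-2,-6,-12]],"rotation":[[0,-1,0],[0,-2,0],[0,-2,0],[0,-2,0],[0,-2,0]],"hand":[0,0,0,0,0]}'; python3 -c "
from h import *
s=get_state(); print(s['joint_positions'])"
```

```text
clock: 6.62
eef_pos: [0.6387, -0.0627, 0.1286]
eef_rot: [0.006, 0.942, -0.005, 0.335]
ft_force: [0.2, -0.1, 0.0]
finger_gap: 0.0
finger_force: 0.0
[-0.32876829  0.16275878  2.00342169  0.56284832  0.36822988 -2.35280894]
```

```bash
python3 -m handwheel '{"xyz":[[0,0,4],[0,0,8],[0,0,12],[0,0,16],[0,0,20],[0,0,24],[0,0,24],[0,0,24]],"rotation":[[0,0,0],[0,0,0],[0,0,0],[0,0,0],[0,0,0],[0,0,0],[0,0,0],[0,0,0]],"hand":[0,0,0,0,0,0,0,0]}'
python3 - <<'E'
from h import *
s=get_state(); print(s['joint_positions'])
t,c=cam('top'),cam('scene')
pts=[]
for n,k,b in (('t',t,(300,215,360,265)),('s',c,(305,220,350,275))):
    m=red(k,b); p=cv2.findNonZero(m)[:,0]; print(n,len(p),p.min(0),p.max(0))
a=cv2.resize(t['im'][185:305,270:390],None,fx=4,fy=4,interpolation=cv2.INTER_CUBIC)
b=cv2.resize(c['im'][195:315,270:350],None,fx=4,fy=4,interpolation=cv2.INTER_CUBIC)
cv2.imwrite('pics/lift.png',np.hstack([a,b])[:,:,::-1])
E
```

```text
clock: 7.62
eef_pos: [0.6362, -0.0617, 0.1497]
eef_rot: [0.006, 0.943, -0.003, 0.332]
ft_force: [-5.4, -1.7, -8.4]
finger_gap: 0.006
finger_force: 4.4
[-0.32893301  0.11962567  1.99383343  0.49295919  0.41978166 -2.27777286]
t 117 [313 230] [343 240]
s 134 [315 234] [339 261]
```

View pics/lift.png

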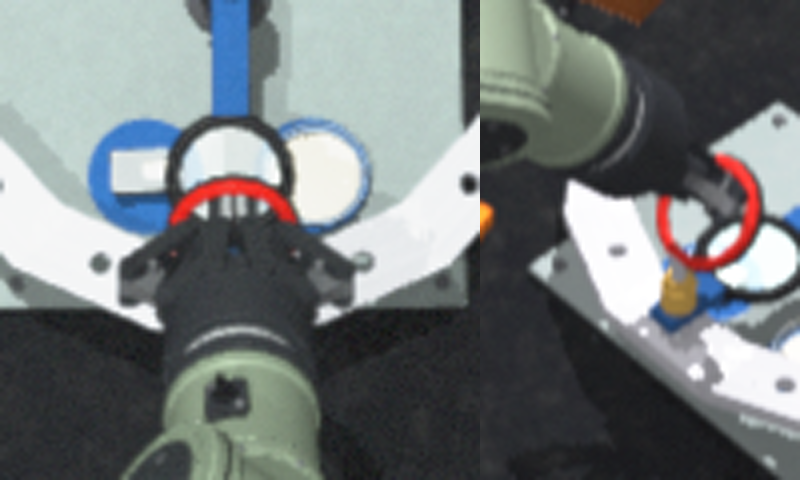

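```bash
python3 -m handwheel '{"xyz":[[2,0,1],[4,0,2],[6,0,4],[6,0,4],[6,0,4]],"rotation":[[0,0,0],[0,0,0],[0,0,0],[0,0,0],[0,0,0]],"hand":[0,0,0,0,0]}'
python3 - <<'E'
from h import *
s=get_state(); print(s['joint_positions'])
t,c=cam('top'),cam('scene')
for n,k,b in (('t',t,(300,205,360,265)),('s',c,(305,215,350,275))):
    m=red(k,b); p=cv2.findNonZero(m)[:,0]; print(n,len(p),p.min(0),p.max(0))
    i=cv2.cvtColor(cv2.imread('pics/top0.png' if n=='t' else 'pics/scene0.png'),cv2.COLOR_BGR2RGB)
    p=cv2.findNonZero(red(dict(im=i),b))[:,0]; print(' at start',len(p),p.min(0),p.max(0))
    print(' px for 10 mm up',proj(k,[.618,-.064,.151])-proj(k,[.618,-.064,.141]))
E
```

```text
clock: 8.35
eef_pos: [0.6372, -0.0609, 0.1486]
eef_rot: [0.005, 0.945, -0.002, 0.327]
ft_force: [-19.7, -4.1, -6.4]
finger_gap: 0.001
finger_force: 9.8
[-0.32621058  0.12519154  1.98432032  0.47283308  0.43255919 -2.25674738]
t 112 [313 230] [342 239]
 at start 218 [313 230] [344 255]
 px for 10 mm up [ 0.14587849 -0.555325  ]
s 128 [314 235] [339 262]
 at start 175 [315 237] [339 264]
 px for 10 mm up [ 0.07530484 -2.85516291]
```

```bash
python3 -m handwheel '{"xyz":[[-4,0,0],[-6,0,3],[-6,0,6],[-6,0,9],[-6,0,11],[-6,0,11],[-6,0,11]],"rotation":[[0,-1,0],[0,-2,0],[0,-3,0],[0,-3,0],[0,-3,0],[0,-3,0],[0,-3,0]],"hand":[0,0,0,0,0,0,0]}'
cat > r.py <<'E'
from h import *
s=get_state(); print(s['joint_positions'])
t,c=cam('top'),cam('scene')
for n,k,b in (('t',t,(300,205,370,265)),('s',c,(295,215,350,275))):
    p=cv2.findNonZero(red(k,b))[:,0]; print(n,len(p),p.min(0),p.max(0))
E
python3 r.py
```

```text
clock: 9.32
eef_pos: [0.6364, -0.0617, 0.1647]
eef_rot: [0.006, 0.934, -0.003, 0.357]
ft_force: [-6.4, -0.2, -10.7]
finger_gap: 0.0
finger_force: 5.6
[-0.33852045  0.08653162  2.01971924  0.58711678  0.39233404 -2.36982327]
t 126 [313 229] [343 240]
s 152 [315 229] [339 258]
```

The ring has risen 6–8 px, which is 21–28 mm of pin travel. The pin is out, so I swing clockwise about the hinge to -20° and then measure.

```bash
python3 -m handwheel '{"xyz":[[0,5,0],[1,10,0],[1,15,0],[2,20,0],[3,25,0],[4,31,0],[5,36,0],[7,41,0],[9,45,0],[10,50,0],[10,50,0],[10,50,0]],"rotation":[[0,0,-2],[0,0,-4],[0,0,-6],[0,0,-8],[0,0,-10],[0,0,-12],[0,0,-14],[0,0,-16],[0,0,-18],[0,0,-20],[0,0,-20],[0,0,-20]],"hand":[0,0,0,0,0,0,0,0,0,0,0,0]}'
cat > ang.py <<'E'
from h import *
import sys
s=get_state(); print(s['joint_positions'])
t=cam('top')
# blue arm beam between hinge and lens: centroid line on plane z=.084
m=blue(t,(285,165,370,265)); ys,xs=np.nonzero(m)
P=np.array([plane(t,p,.084)[:2] for p in zip(xs,ys)])
h=np.array([.7847,-.0652])
d=np.linalg.norm(P-h,axis=1); k=(d>.025)&(d<.083)
v=P[k]-h; u,_,vt=np.linalg.svd(v,full_matrices=False); a=vt[0]*np.sign(-vt[0][0])
print('n',k.sum(),'arm dir angle (left = -):',np.arctan2(-a[1],-a[0])+.0073, 'mean-based', np.arctan2(-v.mean(0)[1],-v.mean(0)[0])+.0073)
cv2.imwrite('pics/'+sys.argv[1],cv2.resize(t['im'][160:300,240:400],None,fx=4,fy=4,interpolation=cv2.INTER_CUBIC)[:,:,::-1])
E
python3 ang.py sw1.png; python3 r.py
python3 - <<'E'
import cv2,numpy as np
from h import *
i=cv2.cvtColor(cv2.imread('pics/top0.png'),cv2.COLOR_BGR2RGB); t=cam('top'); t['im']=i
m=blue(t,(285,165,370,265)); ys,xs=np.nonzero(m); P=np.array([plane(t,p,.084)[:2] for p in zip(xs,ys)]); h=np.array([.7847,-.0652]); d=np.linalg.norm(P-h,axis=1); v=P[(d>.025)&(d<.083)]-h
print('ref at 0', np.arctan2(-v.mean(0)[1],-v.mean(0)[0])+.0073, np.linalg.norm(v.mean(0)), 'hub', P[d<.02].mean(0))
E
```

```text
clock: 10.92
eef_pos: [0.6464, -0.0116, 0.1645]
eef_rot: [0.169, 0.919, -0.066, 0.351]
ft_force: [-5.3, 1.5, -10.3]
finger_gap: -0.002
finger_force: 5.5
[-0.04924328  0.13731871  1.96238289 -0.57252049  0.39584015 -0.79684069]
n 208 arm dir angle (left = -): -0.35590856426507256 mean-based -0.355230080859602
[-0.04939203  0.13729616  1.96246855 -0.57250384  0.39583829 -0.79681876]
t 80 [300 224] [317 242]
s 130 [304 216] [324 242]
ref at 0 0.0008943277981382407 0.05302869281052261 hub [ 0.78359905 -0.06522167]
```

View pics/sw1.png

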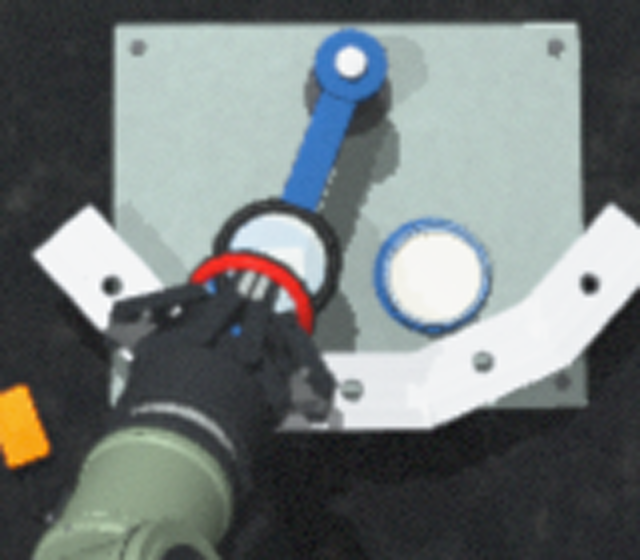

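The arm follows: the hook is still in the ring at (250,275) and the arm points down-left at -0.356 rad. I go the remaining 0.063 rad.

```bash
python3 -m handwheel '{"xyz":[[1,3,0],[2,6,0],[4,8.5,0],[4,8.5,0],[4,8.5,0],[4,8.5,0]],"rotation":[[0,0,-1],[0,0,-2.5],[0,0,-3.6],[0,0,-3.6],[0,0,-3.6],[0,0,-3.6]],"hand":[0,0,0,0,0,0]}'; python3 ang.py sw2.png
```

```text
clock: 11.88
eef_pos: [0.6502, -0.003, 0.1643]
eef_rot: [0.198, 0.913, -0.077, 0.348]
ft_force: [-5.5, 3.4, -10.0]
finger_gap: -0.002
finger_force: 6.0
[-0.00292508  0.16205072  1.9337724  -0.68091751  0.45444104 -0.61693464]
n 205 arm dir angle (left = -): -0.4204080602243597 mean-based -0.41810542987774507
```

```bash
python3 -m handwheel '{"xyz":[[0,0,-3],[0,0,-6],[0,0,-9],[0,0,-12],[0,0,-15],[0,0,-18],[0,0,-21],[0,0,-24],[0,0,-27],[0,0,-30],[0,0,-32],[0,0,-32],[0,0,-32]],"rotation":[[0,0,0],[0,0,0],[0,0,0],[0,0,0],[0,0,0],[0,0,0],[0,0,0],[0,0,0],[0,0,0],[0,0,0],[0,0,0],[0,0,0],[0,0,0]],"hand":[0,0,0,0,0,0,0,0,0,0,0,0,0]}'; python3 ang.py low.png; python3 r.py; python3 -c "
from h import *
t,c=cam('top'),cam('scene')
for z in (.141,.153): print(z,proj(t,[.6315,.003,z]),proj(c,[.6315,.003,z]))
for z in (.141,): print('start',proj(t,[.6165,-.0645,z]),proj(c,[.6165,-.0645,z]))
"
```

```text
clock: 13.55
eef_pos: [0.6544, -0.0032, 0.1376]
eef_rot: [0.198, 0.911, -0.076, 0.353]
ft_force: [-5.1, 1.6, -2.6]
finger_gap: -0.003
finger_force: 2.6
[-0.00357198  0.21550913  1.94508854 -0.79120721  0.39766952 -0.49834184]
n 205 arm dir angle (left = -): -0.4230262319995107 mean-based -0.4217470058071345
[-0.0036055   0.21546528  1.94511924 -0.79123281  0.39769943 -0.49835768]
t 68 [300 224] [312 242]
s 124 [303 219] [323 246]
0.141 [298.20516144 237.54971709] [312.92418194 232.29162553]
0.153 [298.09395814 236.82862127] [312.92619284 228.85831578]
start [328.74940171 243.94642334] [327.2852325  249.35041374]
```

```bash
python3 -m handwheel '{"xyz":[[-2,1,-2],[-4,2,-4],[-5,2,-6],[-5,2,-6],[-5,2,-6]],"rotation":[[0,0,0],[0,0,0],[0,0,0],[0,0,0],[0,0,0]],"hand":[0,0,0,0,0]}'; python3 ang.py low2.png; python3 r.py
```

```text
clock: 14.42
eef_pos: [0.6475, -0.0022, 0.1291]
eef_rot: [0.197, 0.912, -0.077, 0.351]
ft_force: [-0.5, -0.3, -0.8]
finger_gap: -0.0
finger_force: 0.0
[-3.54170767e-05  2.19791704e-01  1.96107247e+00 -8.24717222e-01
  3.90479266e-01 -4.62243489e-01]
n 204 arm dir angle (left = -): -0.4210440206232107 mean-based -0.41908752215310907
[-3.09084004e-05  2.19795404e-01  1.96110854e+00 -8.24740156e-01
  3.90553735e-01 -4.62264405e-01]
t 83 [300 224] [312 244]
s 137 [303 219] [323 246]
```

```bash
python3 -m handwheel '{"xyz":[[-5,2,6],[-11,5,13],[-18,8,22],[-24,11,30],[-30,13,37],[-36,16,45],[-42,19,52],[-54,24,67],[-66,30,90],[-80,36,120],[-90,40,140],[-90,40,140],[-90,40,140]],"rotation":[[0,0,0],[0,0,0],[0,0,0],[0,0,0],[0,0,0],[0,0,0],[0,0,0],[0,0,0],[0,0,0],[0,0,0],[0,0,0],[0,0,0],[0,0,0]],"hand":[0,0,0,0,0,0,0,0,0,0,0,0,0]}'; python3 ang.py out.png
python3 - <<'E'
from h import *
t,c=cam('top'),cam('scene')
et,nt=ell(red(t,(280,205,370,265))); es,ns=ell(red(c,(285,205,350,275)))
print(et,nt,es,ns,'ring',tri(t,et[0],c,es[0]),'(start .6188 -.0637 .1347)')
a=cv2.resize(t['im'][170:290,245:385],None,fx=3,fy=3,interpolation=cv2.INTER_CUBIC)
b=cv2.resize(c['im'][195:315,270:390],None,fx=3,fy=3,interpolation=cv2.INTER_CUBIC)
cv2.imwrite('pics/fin.png',np.hstack([a,b])[:,:,::-1])
E
```

```text
clock: 16.2
eef_pos: [0.5568, 0.0378, 0.2679]
eef_rot: [0.197, 0.912, -0.078, 0.35]
ft_force: [-0.4, 0.1, -0.0]
finger_gap: 0.001
finger_force: 0.0
[ 0.10793078 -0.17278463  2.02326215 -0.55434754  0.71140488 -0.72054687]
n 206 arm dir angle (left = -): -0.4219195061118955 mean-based -0.4208930919360462
((297.5968322753906, 236.2552947998047), (25.128692626953125, 31.158037185668945), 124.42759704589844) 211 ((312.4682312011719, 232.48348999023438), (18.91167449951172, 28.483476638793945), 24.443260192871094) 177 ring [0.63379427 0.00522884 0.13744311] (start .6188 -.0637 .1347)
```

View pics/fin.png

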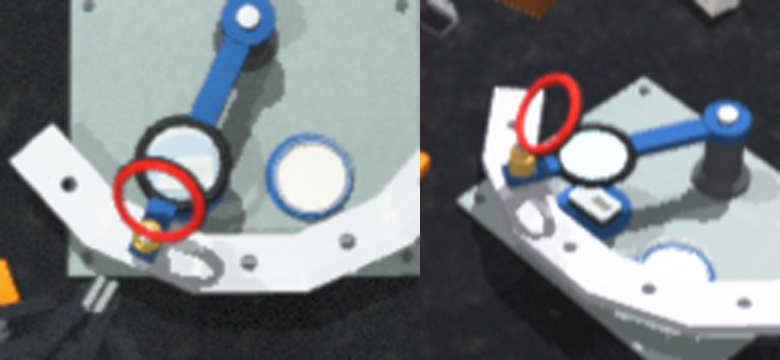

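Run:
```python
from h import *
t,c=cam('top'),cam('scene'); h=np.array([.7825,-.066]); psi=-.0064
def ring(a,z):
    u=np.array([np.cos(psi+a),np.sin(psi+a),0]); C=np.r_[h,z]-.167*u; C[2]=z
    s=np.array([-u[1],u[0],0]); w=(u+[0,0,1])/np.sqrt(2)
    return np.array([C+.032*(np.cos(q)*s+np.sin(q)*w) for q in np.linspace(0,6.283,73)[:-1]])
for nm,k,f0,b in (('top',t,'pics/top0.png',(280,205,370,265)),('scene',c,'pics/scene0.png',(285,205,350,275))):
    i=cv2.cvtColor(cv2.imread(f0),cv2.COLOR_BGR2RGB)
    for lab,m,a in (('start',red(dict(im=i),b),0),('now',red(k,b),-.42)):
        p=cv2.findNonZero(m)[:,0]
        q=np.array([proj(k,X) for X in ring(a,.141)])
        (x,y),_,_=cv2.fitEllipse(q.astype(np.float32)); e=ell(m)[0][0]
        print(nm,lab,'ellipse resid',np.round([e[0]-x,e[1]-y],2),'bbox-mid resid',(p.min(0)+p.max(0))/2-(q.min(0)+q.max(0))/2,'centroid resid',p.mean(0)-q.mean(0))
```

```text
top start ellipse resid [-0.23 -1.49] bbox-mid resid [-0.44589288 -1.71768164] centroid resid [-0.0561429 -2.7310344]
top now ellipse resid [-0.67 -1.58] bbox-mid resid [-0.74609126 -1.36438398] centroid resid [ 0.49812362 -2.57183999]
scene start ellipse resid [-0.1  0.8] bbox-mid resid [-0.24232719  0.81871138] centroid resid [0.78208352 1.03397709]
scene now ellipse resid [-0.26 -0.04] bbox-mid resid [-0.22010322 -0.03504484] centroid resid [ 1.36183574 -0.59045012]
```

Run:
```python
from h import *
t,c=cam('top'),cam('scene'); h=np.array([.7825,-.066]); psi=-.0064
def brass(im,b):
    q=cv2.cvtColor(im,cv2.COLOR_RGB2HSV); m=((q[...,0]>10)&(q[...,0]<30)&(q[...,1]>110)&(q[...,2]>60)).astype(np.uint8); k=np.zeros_like(m); x0,y0,x1,y1=b; k[y0:y1,x0:x1]=1; return m*k
for nm,k,f0,b in (('top',t,'pics/top0.png',[(315,235,345,265),(280,230,312,262)]),('scene',c,'pics/scene0.png',[(310,255,332,280),(292,236,316,260)])):
    i=cv2.cvtColor(cv2.imread(f0),cv2.COLOR_BGR2RGB)
    for lab,im,a,bb in (('start',i,0,b[0]),('now',k['im'],-.42,b[1])):
        p=cv2.findNonZero(brass(im,bb))[:,0]
        u=np.array([np.cos(psi+a),np.sin(psi+a)]); q=proj(k,np.r_[h-.19*u,.098])
        print(nm,lab,len(p),p.min(0),p.max(0),'centroid resid',(p.mean(0)-q).round(2),'bbox',((p.min(0)+p.max(0))/2-q).round(2))
```

```text
top start 38 [324 251] [333 260] centroid resid [-0.37 -0.37] bbox [ 0.08 -1.16]
top now 36 [290 244] [298 253] centroid resid [-0.63 -0.11] bbox [-0.47 -1.11]
scene start 70 [316 264] [324 273] centroid resid [-0.04  2.6 ] bbox [-0.08  2.27]
scene now 57 [300 245] [308 252] centroid resid [-0.65  2.2 ] bbox [-0.07  2.  ]
```

```bash
python3 -c "
from bench import *
print(finish_job())"
```

```text
the job is handed in; nothing more can be done
None
```

I swung the lens arm one hole clockwise to the test block side (measured at about -0.42 rad), withdrew the fingers and handed the job in; the cameras show the pin in that hole, home to within about 2–3 mm (they could not confirm the 2 mm limit), and no result came back.

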